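Lock the sample mill and hold its pulse key

TASK

The bench mill is loaded for grinding a dry stone sample. Turn its closing ring by the red-knobbed lever, clockwise seen from above, until it is fully home at the green locked mark; only then press the round yellow pulse key all the way down, without forcing it, and keep it down: the mill runs only while the key is held, so the job finishes with you still holding it. Leave the two specimen pots, the steel beaker and the brush where they are.

Things in the scene. Friction and masses are not known exactly. Their poses are not given: they have to be found in the camera images.
- mill: white bench mill fixed to the table, 215 (x) x 134 (y) mm, yaw within 0.45 rad of facing the robot; origin at the centre of its underside, z up. x runs from the low front deck with the key (75 high, towards the robot) to the round tower (132 diameter, 99 high, axis at x = +40, y = 0); y to its left. A steel cover (75 diameter) inside the ring tops out at z = 126.
- ring_axis (a point): point on the vertical turning axis of the closing ring, at the height of the ring's top face (117 above the table); its axes are the mill's
- closing_ring (a joint): angle of the dark ring (100 mm diameter, from 99 to 117 high), rad: 0 open (white lines at red dots), 1.05 home on its stop (at green dots), growing clockwise from above. Starts at 0 to 0.3, turns stiffly (0.12 N m), stays where left. Lever points 125 deg counter-clockwise from the mill's x at 0 (left, a little to the front), 65 deg at 1.05 (left, a little to the back).
- lever_grip (a point): point on the axis of the red upright round post at the end of the ring's lever, 78 mm from the ring's axis, 126 above the table; the post is 16 in diameter, 104 to 140 above the table, on a flat steel arm (13 wide, top 112.5 above the table) that runs inwards to the ring
- key_top (a point): centre of the flat top face of the round yellow pulse key (32 mm diameter) on the front deck, at x = -66, y = 0 of the mill; 91 above the table when released, 83 when fully down; z up
- pulse_key (a joint): travel of the key in m: 0 released, 0.008 fully down on its stop; grows as it is pressed straight down. Spring return: 3 N to start moving, 7 N fully down; it comes up again when let go. Beyond 40 N it is being forced.
- pot_blue: white specimen pot with blue cap, 42 in diameter, 58 high, loose, upright beside the mill; origin at the centre of its underside; leave alone
- pot_white: white specimen pot with white cap, 42 in diameter, 58 high, loose, upright beside the mill; origin at the centre of its underside; leave alone
- beaker: spare open steel grinding beaker, 72 in diameter, 42 high, loose, upright beside the mill; origin at the centre of its underside; leave alone
- brush: cleaning brush 160 long, loose, lying flat on the pad at the mill's left along its own x; origin at the underside near its middle; leave alone

How it is judged:
By the outcome, as a careful person would: the job done as asked, in the order asked, and still so for the second after the job is handed in, while the arm keeps its last pose, push and grip.
It also fails if it takes over 48 s, if anything falls off the work surface, if the arm or the gripper's body presses on something with over 40 N, if the wrist force passes 120 N, or if a joint passes its speed limit or range.

ROBOT

A 6-joint arm with a two-finger parallel gripper is mounted at the origin on the work surface. World frame = base frame: x ahead of the robot, y to its left, z up, the work surface at z = 0. Lengths are in m, angles in rad, forces in N, time in s.
With the tool pointing down it reaches from about 0.425 to 0.925 m from the base axis. Payload 12.5 kg.
Tool frame: the origin (TCP) lies on the centre line of the jaws, within the pads' length; the fingertips stand 25 mm ahead of it and the grasp point (between the pads) lies 6 mm ahead of it; z points along the fingers, x is the direction in which the jaws open and shut, and the axes are right-handed (so a half turn about z gives the same grasp; the last joint's range is limited). The gripper opens to 85 mm and grips with 20 to 120 N. Pads are 22 mm wide; open, the fingers measure 114 mm over their backs; the gripper's body (76 mm by 85 mm) begins 54 mm behind the grasp point. The pads swing forward as they close: fully open they stand 13 mm farther back than shut.
Start: joints at [-1.244, 0.491, 1.559, -0, 1.092, -0.106], TCP at [0.262, -0.567, 0.256] pointing down, gripper open.
Joint ranges: [-3.1, 3.1], [-0.84, 2.19], [0.05, 2.79], [-1.13, 4.28], [0.06, 2.93], [-2.69, 2.69]. Speed limits (rad/s): [2.22, 2.22, 2.79, 3.14, 3.14, 3.14].

INTERFACE

Orientations are given as a 3x3 rotation matrix whose columns are the frame's x, y, z axes.
In Python, from bench import robot, snapshot gives the robot as it stands. The module is installed in compiled form; this text tells all that it offers.
- The arm moves only by the tool step_arm, never from a script. Its argument "commands" is a list of rows, each an object of numbers: "dx", "dy", "dz": the shift along the tool's x, y, z in m; "roll": the turn about the tool's z in degrees. In form: [{"dx": .., "dy": .., "dz": .., "roll": ..}, ...]. A call has 1 to 12 rows; each row is the pose to reach, as a shift and turn from the pose commanded when the call began, along the tool's axes at that moment; what a row does not reach only later rows make up. A row lasts 1/10 s, in which the tool goes at most 50 mm and 8.59 degrees, less where a joint would pass 70% of its speed; a pose out of reach is approached as far as the arm can. A call with a gripper value outside its range is refused whole. "jaw" is the opening, from 0 (shut) to 1 (fully open), set as the call begins (left out, the last holds). The fingers move at their own pace and stop on an object; the grip force is fixed at half the most. Time passes only in rows, so rows that repeat a pose let the fingers close. It gives the time, the measured TCP pose, the force and the opening at its end, in the units of the state.
- robot.state(): the state, without advancing time (a new reading comes with each control period).
- snapshot(name): name is "side" or "top"; returns a dict with "color" (480x640x3 uint8, red, green, blue), "fx", "fy", "cx", "cy" (pixels), "dist_coeffs" ([k1, k2, p1, p2, k3] as OpenCV has them; the pictures are not rectified), "world_from_camera" (4x4, takes a point from camera to world coordinates). Camera axes: x right, y down, z forward; pixel columns grow to the right and rows downward; lengths in m; the calibration is good to about 2 mm. A picture is of the moment at which its call begins. There is no depth.
- robot.hand_in(): hands the job in, once; it reports no verdict.
The state is a dict: "time_s": time; "joint_pos": joint angles; "qd": joint speeds; "effort": joint torques, N m; "ee_pos": TCP position; "tcp_rot": TCP orientation; "contact_force": force on the tool from outside, world axes, zero at the start; "torque": the same for the moment, N m; "gripper_width": opening from 0.0 (shut) to 1.0 (fully open).
Only numpy, scipy, OpenCV 4.12 (cv2) and the standard library are available. Lean on these libraries where they do the work, as an engineer would, in place of code of your own. Each camera call takes 0.05 s, during which the arm holds its last target. There are 200 camera calls.

## Working session

There is one attempt and no reset: what is moved stays moved. The work goes in short steps, Python scripts to look and compute and a tool call to move; the robot and the scene stay as the last step left them, time stands still between calls to the robot, and variables do not carry over. Pictures are saved under pics/ and viewed, about 8 in all and at most 12, crops included, and the job is handed in when it is done.

Besides the shell and the picture viewer there is one more tool, called after "Call:" as a command line: name --argument value ..., lists and objects as JSON in quotes. step_arm: Moves the arm, as the interface text tells. Its arguments: {"type":"object","properties":{"commands":{"type":"array"},"jaw":{"type":"number"}},"required":["commands"]}

```bash
mkdir -p pics
python3 - <<'E'
from bench import robot, snapshot
import cv2, pickle
d={}
for n in("top","side"):
    s=snapshot(n); d[n]=s; cv2.imwrite(f"pics/{n}0.png",s["color"][:,:,::-1])
    print(n,s["fx"],s["fy"],s["cx"],s["cy"],s["dist_coeffs"]);print(s["world_from_camera"])
pickle.dump(d,open("s0.pkl","wb"))
print(robot.state())
E
```

```text
top 482.44970599740833 482.44970599740833 318.3487894583048 235.78751642614773 [-0.05350559  0.          0.          0.          0.        ]
[[ 0.03036955 -0.99315134  0.11281894  0.52458534]
 [-0.99951368 -0.02937546  0.01046371  0.04460076]
 [-0.00707794 -0.11308185 -0.99356047  0.92143004]
 [ 0.          0.          0.          1.        ]]
side 529.5600034453877 529.5600034453877 325.2927489704872 247.81820871257503 [-0.00168421  0.          0.          0.          0.        ]
[[ 0.94266978 -0.25655027  0.2134377   0.44835514]
 [-0.33372251 -0.72796933  0.59890729 -0.46931885]
 [ 0.00172628 -0.63580077 -0.77185128  0.79769956]
 [ 0.          0.          0.          1.        ]]
{'time_s': 0.1, 'joint_pos': array([-1.24361064e+00,  4.91454171e-01,  1.55942568e+00, -2.10694083e-05,
        1.09171068e+00, -1.05606060e-01]), 'qd': array([ 0.00165202, -0.00060323, -0.00143239, -0.00056973,  0.00021807,
       -0.00076081]), 'effort': array([ 3.34994744e-03, -6.19447947e+01, -2.62024748e+01, -3.15071190e-05,
        2.86220711e-03,  9.97907250e-06]), 'ee_pos': array([ 0.26207914, -0.56718119,  0.25580139]), 'tcp_rot': array([[ 4.19415436e-01, -9.07794348e-01, -3.38402946e-04],
       [-9.07793866e-01, -4.19415563e-01,  9.38932654e-04],
       [-9.94289219e-04, -8.66027297e-05, -9.99999502e-01]]), 'contact_force': array([ 0.15725743,  0.27502164, -0.13311812]), 'torque': array([-0.02351253, -0.01456529,  0.04397025]), 'gripper_width': 0.997248790897663}
```

View pics/top0.png

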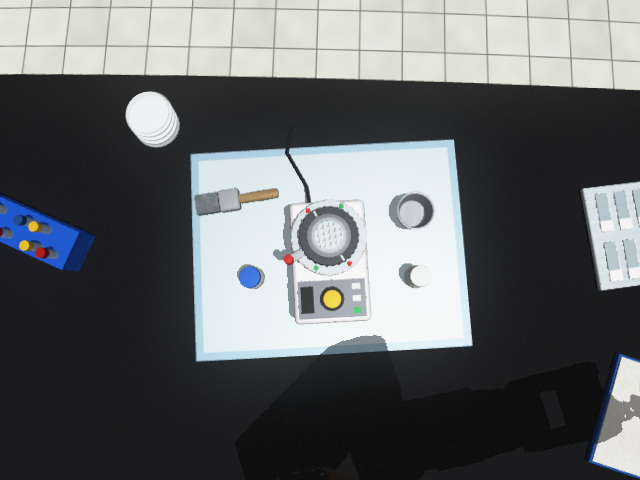

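View pics/side0.png

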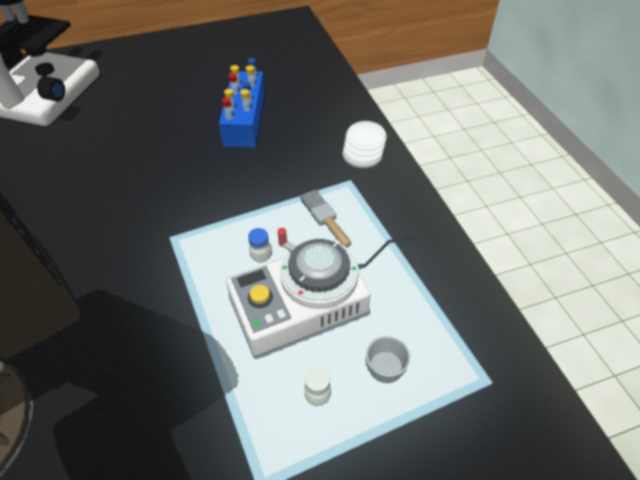

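Top view: yellow key at about (333,299), red knob at (289,259), cover centre (329,235). The blue pot at (250,277) and the brush at (237,198) lie on the lever side. In the side view the key is at (260,295) and the knob at (282,237). Next I'll convert these to positions.

```bash
cat > h.py <<'E'
import numpy as np, cv2
def ray(s,uv):
    K=np.array([[s["fx"],0,s["cx"]],[0,s["fy"],s["cy"]],[0,0,1]])
    p=cv2.undistortPoints(np.array([[uv]],float),K,np.array(s["dist_coeffs"]))[0,0]
    T=np.array(s["world_from_camera"]); return T[:3,3],T[:3,:3]@np.array([p[0],p[1],1])
def at_z(s,uv,z):
    o,d=ray(s,uv); return o+d*(z-o[2])/d[2]
def tri(sa,ua,sb,ub):
    (o,d),(p,e)=ray(sa,ua),ray(sb,ub)
    t=np.linalg.lstsq(np.c_[d,-e],p-o,rcond=None)[0]; a,b=o+d*t[0],p+e*t[1]
    return (a+b)/2,np.linalg.norm(a-b)
def proj(s,P):
    T=np.linalg.inv(np.array(s["world_from_camera"]))
    K=np.array([[s["fx"],0,s["cx"]],[0,s["fy"],s["cy"]],[0,0,1]])
    return cv2.projectPoints(np.array(P,float).reshape(-1,3),cv2.Rodrigues(T[:3,:3])[0],T[:3,3],K,np.array(s["dist_coeffs"]))[0][:,0]
def blob(s,color,near,r=25):
    h=cv2.cvtColor(s["color"],cv2.COLOR_RGB2HSV)
    lo,hi={"y":((20,130,90),(35,255,255)),"b":((105,130,60),(130,255,255)),"r":((172,130,60),(180,255,255))}[color]
    m=cv2.inRange(h,lo,hi)
    if color=="r": m|=cv2.inRange(h,(0,130,60),(8,255,255))
    w=np.zeros_like(m); cv2.circle(w,near,r,255,-1); m&=w
    n,l,st,c=cv2.connectedComponentsWithStats(m); i=1+np.argmax(st[1:,4]); return c[i],st[i]
E
python3 - <<'E'
import pickle; from h import *
d=pickle.load(open("s0.pkl","rb")); t,s=d["top"],d["side"]
for nm,c,a,b,z in(("key","y",(333,299),(260,295),.089),("knob","r",(289,259),(282,237),.128),("blue","b",(250,277),(259,237),.055)):
    ca,sa=blob(t,c,a,15); cb,sb=blob(s,c,b,15); print(nm,ca,sa,cb,sb,at_z(t,ca,z),at_z(s,cb,z),tri(t,ca,s,cb))
print("cover",at_z(t,(329.5,234.5),.125),at_z(s,(320,258),.125))
for u in((249,276),): print("blue cap",at_z(t,u,.058))
E
python3 - <<'E'
import pickle,cv2
d=pickle.load(open("s0.pkl","rb"))
c=d["top"]["color"][185:335,230:390,::-1]; cv2.imwrite("pics/crop0.png",cv2.resize(c,None,fx=5,fy=4*1.0,interpolation=3) if 0 else cv2.resize(c,None,fx=4,fy=4,interpolation=2))
E
```

```text
key [331.69776119 298.55597015] [323 290  18  18 268] [259.07905138 293.59288538] [250 286  19  17 253] [0.51164657 0.02723068 0.089     ] [0.51124418 0.0257335  0.089     ] (array([0.51152286, 0.0271996 , 0.08688121]), np.float64(0.0001834352116435658))
knob [288.05882353 259.04411765] [284 255   9   9  68] [281.425 231.9  ] [279 229   6   8  40] [0.5746593  0.10166767 0.128     ] [0.57560863 0.10747347 0.128     ] (array([0.5742027 , 0.10113724, 0.13535788]), np.float64(1.5701529321472905e-05))
blue [249.13832853 276.77809798] [239 267  21  21 347] [257.57751938 237.02325581] [249 229  18  18 258] [0.54528986 0.17563737 0.055     ] [0.54435804 0.17291151 0.055     ] (array([0.54512471, 0.17626948, 0.05107289]), np.float64(0.0005235885209483295))
cover [0.61772036 0.03453052 0.125     ] [0.61915544 0.03535713 0.125     ]
blue cap [0.54659756 0.17549471 0.058     ]
```

View pics/crop0.png

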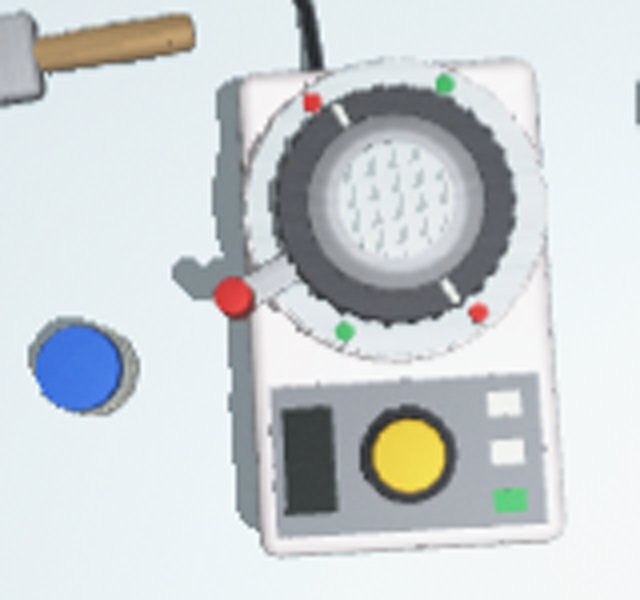

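Estimates: ring axis about (0.618, 0.035), key (0.5115, 0.027), knob (0.574, 0.101). That gives a mill yaw of about 0.07 rad and a ring angle of about 0.1. I'll move above the knob first, turning the jaw axis to the tangent.

Call:
step_arm --commands '[{"dx":-0.026,"dy":-0.031,"roll":-5.5},{"dx":-0.053,"dy":-0.062,"roll":-11},{"dx":-0.079,"dy":-0.094,"roll":-16.5},{"dx":-0.106,"dy":-0.125,"roll":-22},{"dx":-0.132,"dy":-0.156,"roll":-27.5},{"dx":-0.158,"dy":-0.188,"roll":-33},{"dx":-0.185,"dy":-0.219,"roll":-38.5},{"dx":-0.211,"dy":-0.25,"roll":-44},{"dx":-0.238,"dy":-0.281,"roll":-49.5},{"dx":-0.264,"dy":-0.312,"roll":-55},{"dx":-0.29,"dy":-0.344,"roll":-60.5},{"dx":-0.317,"dy":-0.375,"roll":-66}]' --jaw 0.5

```text
$.commands[0]: bad value
```

```bash
cat > go.py <<'E'
# go.py x y z xangle_deg : shift needed in current tool axes
import sys, numpy as np; from bench import robot
s=robot.state(); R=np.array(s["tcp_rot"]); p=np.array(s["ee_pos"]); t=list(map(float,sys.argv[1:5]))
a=np.degrees(np.arctan2(R[1,0],R[0,0])); print("t",s["time_s"],"p",p.round(4),"ang",a.round(2),"F",np.round(s["contact_force"],2),"w",round(s["gripper_width"],3))
print("d",(R.T@(np.array(t[:3])-p)).round(4),"roll",-((t[3]-a+180)%360-180))
E
python3 go.py .574 .101 .23 33
```

```text
t 0.1 p [ 0.2621 -0.5672  0.2558] ang -65.2 F [ 0.16  0.28 -0.13] w 0.997
d [-0.4757 -0.5634  0.0263] roll -98.2022999086297
```

Rows seem to need all four numbers.

Call:
step_arm --commands '[{"dx":-0.026,"dy":-0.031,"dz":0,"roll":-5.5},{"dx":-0.053,"dy":-0.062,"dz":0,"roll":-11},{"dx":-0.079,"dy":-0.094,"dz":0,"roll":-16.5},{"dx":-0.106,"dy":-0.125,"dz":0,"roll":-22},{"dx":-0.132,"dy":-0.156,"dz":0,"roll":-27.5},{"dx":-0.158,"dy":-0.188,"dz":0,"roll":-33},{"dx":-0.185,"dy":-0.219,"dz":0,"roll":-38.5},{"dx":-0.211,"dy":-0.25,"dz":0,"roll":-44},{"dx":-0.238,"dy":-0.281,"dz":0,"roll":-49.5},{"dx":-0.264,"dy":-0.312,"dz":0,"roll":-55},{"dx":-0.29,"dy":-0.344,"dz":0,"roll":-60.5},{"dx":-0.317,"dy":-0.375,"dz":0,"roll":-66}]' --jaw 0.5

```text
time_s: 1.3
ee_pos: [0.4701, -0.1207, 0.2562]
tcp_rot: [[1.0, 0.018, -0.0], [0.018, -1.0, -0.0], [-0.0, 0.0, -1.0]]
contact_force: [0.3, -0.2, 0.3]
gripper_width: 0.502
```

```bash
python3 go.py .574 .101 .23 33
```

```text
t 1.3 p [ 0.4701 -0.1207  0.2562] ang 1.02 F [ 0.25 -0.2   0.31] w 0.502
d [ 0.1078 -0.2198  0.0262] roll -31.9813972099401
```

Call:
step_arm --commands '[{"dx":0.018,"dy":-0.037,"dz":0.004,"roll":-5.5},{"dx":0.036,"dy":-0.073,"dz":0.008,"roll":-11},{"dx":0.054,"dy":-0.11,"dz":0.012,"roll":-16.5},{"dx":0.072,"dy":-0.147,"dz":0.018,"roll":-22},{"dx":0.09,"dy":-0.183,"dz":0.022,"roll":-27},{"dx":0.108,"dy":-0.22,"dz":0.026,"roll":-32},{"dx":0.108,"dy":-0.22,"dz":0.026,"roll":-32},{"dx":0.108,"dy":-0.22,"dz":0.026,"roll":-32}]'

```text
time_s: 2.1
ee_pos: [0.5743, 0.0998, 0.2296]
tcp_rot: [[0.84, 0.543, -0.001], [0.543, -0.84, -0.0], [-0.001, -0.0, -1.0]]
contact_force: [0.3, -0.4, 0.3]
gripper_width: 0.499
```

```bash
python3 go.py .574 .101 .145 33
python3 - <<'E'
from bench import snapshot; import cv2,numpy as np
a=snapshot("top")["color"][150:330,220:400]; b=snapshot("side")["color"][130:310,200:380]
cv2.imwrite("pics/p1.png",cv2.resize(np.hstack([a,b])[:,:,::-1],(800,400),interpolation=2))
E
```

```text
t 2.1 p [0.5743 0.0998 0.2296] ang 32.86 F [ 0.29 -0.43  0.3 ] w 0.499
d [ 0.0005 -0.0011  0.0846] roll -0.1351359479675125
```

View pics/p1.png

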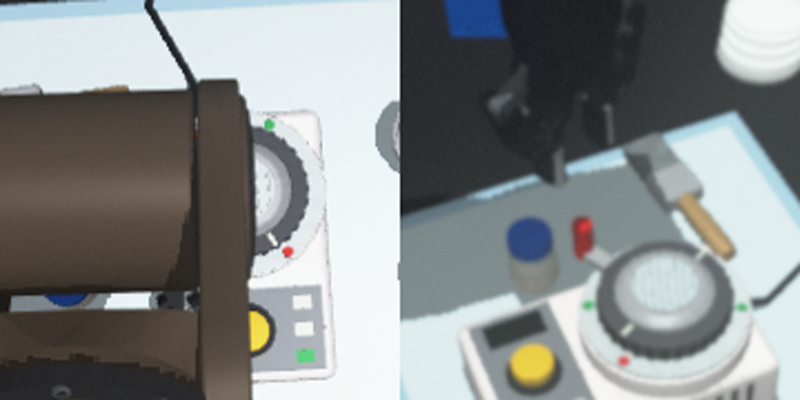

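The top view is blocked by the arm. The side view shows the fingers above and around the red knob at (583,238) in the crop. Descending around the post.

Call:
step_arm --commands '[{"dx":0,"dy":-0.001,"dz":0.03,"roll":0},{"dx":0,"dy":-0.001,"dz":0.05,"roll":0},{"dx":0,"dy":-0.001,"dz":0.065,"roll":0},{"dx":0,"dy":-0.001,"dz":0.075,"roll":0},{"dx":0,"dy":-0.001,"dz":0.082,"roll":0},{"dx":0,"dy":-0.001,"dz":0.086,"roll":0},{"dx":0,"dy":-0.001,"dz":0.086,"roll":0}]'

```text
time_s: 2.9
ee_pos: [0.574, 0.0998, 0.1443]
tcp_rot: [[0.841, 0.541, -0.0], [0.541, -0.841, -0.0], [-0.0, 0.0, -1.0]]
contact_force: [-0.2, 0.1, -0.1]
gripper_width: 0.497
```

Run:
```python
from bench import snapshot; import cv2,numpy as np
b=snapshot("side")["color"][160:310,200:400]
cv2.imwrite("pics/p2.png",cv2.resize(b[:,:,::-1],(800,600),interpolation=2))
```

```text
(no output)
```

View pics/p2.png

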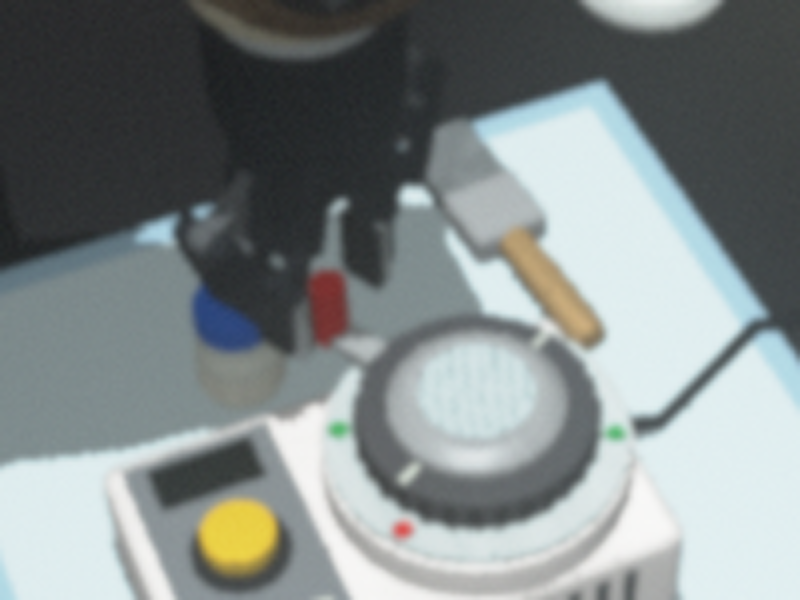

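The post stands between the two pads, at (325,305) in the crop. I'll narrow the cage, then swing along the arc.

Call:
step_arm --commands '[{"dx":0,"dy":0,"dz":0,"roll":0},{"dx":0,"dy":0,"dz":0,"roll":0},{"dx":0,"dy":0,"dz":0,"roll":0},{"dx":0,"dy":0,"dz":0,"roll":0}]' --jaw 0.27

```text
time_s: 3.35
ee_pos: [0.5741, 0.1, 0.1445]
tcp_rot: [[0.841, 0.542, 0.0], [0.542, -0.841, -0.0], [0.0, 0.0, -1.0]]
contact_force: [0.4, 0.8, -0.6]
gripper_width: 0.27
```

Call:
step_arm --commands '[{"dx":0.0054,"dy":0.0002,"dz":0,"roll":4},{"dx":0.0109,"dy":0.0008,"dz":0,"roll":8},{"dx":0.0162,"dy":0.0017,"dz":0,"roll":12},{"dx":0.0215,"dy":0.003,"dz":0,"roll":16}]'

```text
time_s: 3.75
ee_pos: [0.5935, 0.1093, 0.1443]
tcp_rot: [[0.958, 0.286, -0.001], [0.286, -0.958, -0.0], [-0.001, -0.0, -1.0]]
contact_force: [-2.8, 0.1, 1.8]
gripper_width: 0.268
```

Contact force is about 2.8 N against the motion, so the ring is turning. Continuing.

Call:
step_arm --commands '[{"dx":0.0054,"dy":0.0002,"dz":0,"roll":4},{"dx":0.0109,"dy":0.0008,"dz":0,"roll":8},{"dx":0.0162,"dy":0.0017,"dz":0,"roll":12},{"dx":0.0215,"dy":0.003,"dz":0,"roll":16},{"dx":0.0267,"dy":0.0047,"dz":0,"roll":20},{"dx":0.0317,"dy":0.0067,"dz":0,"roll":24},{"dx":0.0366,"dy":0.0091,"dz":0,"roll":28},{"dx":0.0413,"dy":0.0119,"dz":0,"roll":32}]'

```text
time_s: 4.55
ee_pos: [0.6365, 0.11, 0.1442]
tcp_rot: [[0.964, -0.265, -0.001], [-0.265, -0.964, 0.0], [-0.001, -0.0, -1.0]]
contact_force: [-2.5, 1.5, 1.4]
gripper_width: 0.265
```

```bash
python3 go.py .6455 .107 .145 -21
python3 - <<'E'
from bench import snapshot; import cv2,numpy as np
b=snapshot("side")["color"][160:310,200:400]
cv2.imwrite("pics/p3.png",cv2.resize(b[:,:,::-1],(800,600),interpolation=2))
E
```

```text
t 4.55 p [0.6365 0.11   0.1442] ang -15.36 F [-2.5   1.47  1.38] w 0.265
d [ 0.0095  0.0005 -0.0008] roll 5.636951422183955
```

View pics/p3.png

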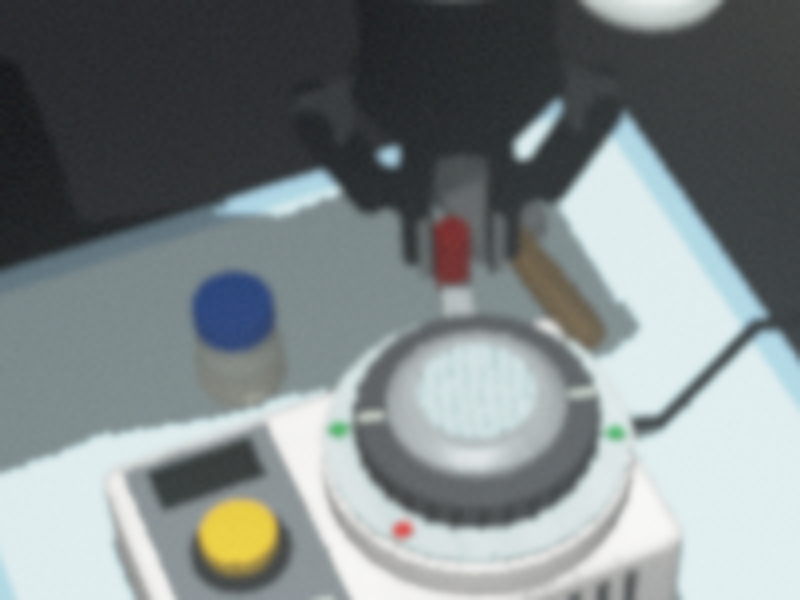

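The post rides against the trailing pad at (452,250). The white line at (368,416) is still short of the green dot at (338,430). Continuing in small steps and watching the force.

Call:
step_arm --commands '[{"dx":0.0027,"dy":0.0001,"dz":0,"roll":2},{"dx":0.0054,"dy":0.0002,"dz":0,"roll":4},{"dx":0.0082,"dy":0.0004,"dz":0,"roll":6},{"dx":0.0095,"dy":0.0006,"dz":0,"roll":7}]'

```text
time_s: 5.0
ee_pos: [0.6455, 0.1067, 0.1442]
tcp_rot: [[0.926, -0.378, -0.0], [-0.378, -0.926, 0.0], [-0.0, 0.0, -1.0]]
contact_force: [-1.5, 2.0, -0.1]
gripper_width: 0.272
```

Call:
step_arm --commands '[{"dx":0.0014,"dy":0,"dz":0,"roll":1},{"dx":0.0027,"dy":0.0001,"dz":0,"roll":2}]'

```text
time_s: 5.2
ee_pos: [0.6474, 0.1058, 0.1441]
tcp_rot: [[0.912, -0.41, -0.002], [-0.41, -0.912, 0.0], [-0.002, 0.001, -1.0]]
contact_force: [-9.1, 5.4, 2.8]
gripper_width: 0.268
```

Call:
step_arm --commands '[{"dx":0.0014,"dy":0,"dz":0,"roll":1}]'

```text
time_s: 5.3
ee_pos: [0.6476, 0.1056, 0.144]
tcp_rot: [[0.905, -0.426, -0.005], [-0.426, -0.905, 0.001], [-0.005, 0.001, -1.0]]
contact_force: [-14.8, 7.5, 6.3]
gripper_width: 0.269
```

The force rose to about 17 N while the TCP stalled, so the ring is on its stop. Backing off inside the cage by about half the play, then lifting.

Call:
step_arm --commands '[{"dx":0,"dy":0,"dz":0,"roll":0},{"dx":-0.0025,"dy":0,"dz":0,"roll":0},{"dx":-0.005,"dy":0,"dz":0,"roll":0},{"dx":-0.005,"dy":0,"dz":0,"roll":0}]'

```text
time_s: 5.7
ee_pos: [0.6449, 0.107, 0.1444]
tcp_rot: [[0.905, -0.426, 0.001], [-0.426, -0.905, -0.0], [0.001, -0.0, -1.0]]
contact_force: [-0.2, 0.2, 0.7]
gripper_width: 0.274
```

Call:
step_arm --commands '[{"dx":0,"dy":0,"dz":-0.01,"roll":0},{"dx":0,"dy":0,"dz":-0.03,"roll":0},{"dx":0,"dy":0,"dz":-0.05,"roll":0},{"dx":0,"dy":0,"dz":-0.06,"roll":0}]'

```text
time_s: 6.1
ee_pos: [0.6456, 0.1069, 0.2067]
tcp_rot: [[0.905, -0.426, 0.003], [-0.426, -0.905, 0.0], [0.003, -0.001, -1.0]]
contact_force: [0.1, 0.5, -0.9]
gripper_width: 0.271
```

```bash
python3 go.py .5115 .027 .15 90
python3 - <<'E'
from bench import snapshot; import cv2,numpy as np; from h import *
s=snapshot("side"); b=s["color"][180:310,230:390]
c,st=blob(s,"r",(314,222),20); print(c,st); k=at_z(s,c,.128); v=k[:2]-[.618,.035]; print(k,np.degrees(np.arctan2(v[1],v[0])))
cv2.imwrite("pics/p4.png",cv2.resize(b[:,:,::-1],(738,600),interpolation=2))
E
```

```text
t 6.1 p [0.6456 0.1069 0.2067] ang -25.21 F [ 0.1   0.46 -0.88] w 0.271
d [-0.0875  0.1295  0.0563] roll -115.21290635760573
[319.66304348 221.2826087 ] [316 215   8  14  92]
[0.64407817 0.10890699 0.128     ] 70.5645489647392
```

View pics/p4.png

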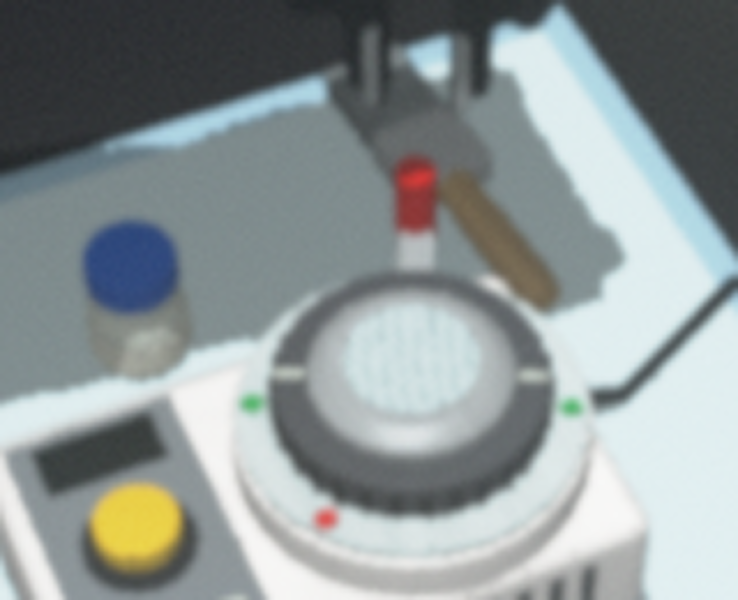

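The post is free. By eye the white lines at (288,372) and (535,374) sit close to the green dots at (252,403) and (571,407), but the ring stands higher than the dots. I'll compare their angles at their true heights.

Run:
```python
from bench import snapshot; from h import *
s=snapshot("side")
f=lambda u,v:(230+u/4.6125,180+v/4.615)
L=[at_z(s,f(288,372),.117),at_z(s,f(535,374),.117)]; G=[at_z(s,f(252,403),.099),at_z(s,f(571,407),.099)]
a=lambda P:np.degrees(np.arctan2(*(P[1]-P[0])[1::-1]))
print("line",a(L),np.mean(L,0),"green",a(G),np.mean(G,0))
import cv2
h=cv2.cvtColor(s["color"],cv2.COLOR_RGB2HSV); m=cv2.inRange(h,(50,80,60),(80,255,255))
n,l,st,c=cv2.connectedComponentsWithStats(m); print([(c[i].round(1),st[i][4]) for i in range(1,n) if st[i][4]>5 and 240<c[i][0]<400 and 230<c[i][1]<340])
```

```text
line -20.006140914189782 [0.61804131 0.03623537 0.117     ] green -20.321563868829404 [0.61773852 0.03581344 0.099     ]
[(array([284.3, 266.9]), np.int32(9)), (array([353.5, 267.7]), np.int32(6)), (array([256. , 322.5]), np.int32(44))]
```

The lines match the dots to 0.3°, so the ring is home. Now to the key with the fingers shut.

Call:
step_arm --commands '[{"dx":-0.018,"dy":0.026,"dz":0,"roll":0},{"dx":-0.035,"dy":0.052,"dz":0,"roll":0},{"dx":-0.053,"dy":0.078,"dz":0,"roll":0},{"dx":-0.07,"dy":0.104,"dz":0,"roll":0},{"dx":-0.0875,"dy":0.1295,"dz":0.01,"roll":0},{"dx":-0.0875,"dy":0.1295,"dz":0.035,"roll":0},{"dx":-0.0875,"dy":0.1295,"dz":0.06,"roll":0},{"dx":-0.0875,"dy":0.1295,"dz":0.07,"roll":0},{"dx":-0.0875,"dy":0.1295,"dz":0.07,"roll":0},{"dx":-0.0875,"dy":0.1295,"dz":0.07,"roll":0}]' --jaw 0

```text
time_s: 7.2
ee_pos: [0.5109, 0.0272, 0.1346]
tcp_rot: [[0.905, -0.426, -0.0], [-0.426, -0.905, -0.0], [0.0, 0.0, -1.0]]
contact_force: [0.6, 0.0, 0.5]
gripper_width: 0.0
```

```bash
python3 go.py .5115 .027 .116 -25.2
python3 - <<'E'
from bench import snapshot; import cv2,numpy as np
b=snapshot("side")["color"][200:350,200:400]
cv2.imwrite("pics/p5.png",cv2.resize(b[:,:,::-1],(800,600),interpolation=2))
E
```

```text
t 7.2 p [0.5109 0.0272 0.1346] ang -25.2 F [0.63 0.02 0.46] w 0.0
d [ 0.0006 -0.0001  0.0186] roll 0.004887842081728877
```

View pics/p5.png

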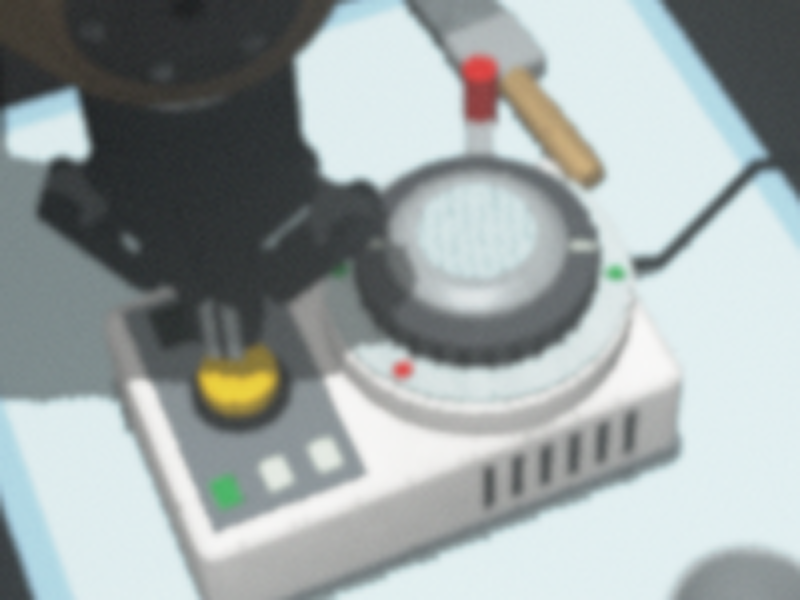

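The shut fingers hang centred over the key at (237,375), and the lever stays home. The right knuckle is near the ring's edge, so I'll turn the jaws crosswise (65°) before pressing.

Call:
step_arm --commands '[{"dx":0.0006,"dy":0,"dz":0,"roll":8},{"dx":0.0006,"dy":0,"dz":0,"roll":16},{"dx":0.0006,"dy":0,"dz":0,"roll":24},{"dx":0.0006,"dy":0,"dz":0,"roll":32},{"dx":0.0006,"dy":0,"dz":0,"roll":40},{"dx":0.0006,"dy":0,"dz":0,"roll":48},{"dx":0.0006,"dy":0,"dz":0,"roll":56},{"dx":0.0006,"dy":0,"dz":0,"roll":64},{"dx":0.0006,"dy":0,"dz":0,"roll":64}]'

```text
time_s: 8.15
ee_pos: [0.5115, 0.0269, 0.1352]
tcp_rot: [[0.012, -1.0, 0.002], [-1.0, -0.012, -0.0], [0.0, -0.002, -1.0]]
contact_force: [-0.6, 0.4, -0.8]
gripper_width: 0.001
```

Call:
step_arm --commands '[{"dx":0,"dy":0,"dz":0.006,"roll":0},{"dx":0,"dy":0,"dz":0.011,"roll":0},{"dx":0,"dy":0,"dz":0.014,"roll":0},{"dx":0,"dy":0,"dz":0.016,"roll":0},{"dx":0,"dy":0,"dz":0.016,"roll":0}]'

```text
time_s: 8.65
ee_pos: [0.511, 0.0269, 0.1179]
tcp_rot: [[0.015, -1.0, -0.001], [-1.0, -0.015, -0.0], [0.0, 0.001, -1.0]]
contact_force: [1.1, 0.2, -0.2]
gripper_width: 0.001
```

Call:
step_arm --commands '[{"dx":0,"dy":0,"dz":0.002,"roll":0},{"dx":0,"dy":0,"dz":0.004,"roll":0},{"dx":0,"dy":0,"dz":0.004,"roll":0}]'

```text
time_s: 8.95
ee_pos: [0.5113, 0.0268, 0.1143]
tcp_rot: [[0.014, -1.0, 0.0], [-1.0, -0.014, -0.0], [0.0, -0.0, -1.0]]
contact_force: [-0.9, 0.0, 3.1]
gripper_width: 0.002
```

Contact at 3 N with TCP at 0.114. Pressing on in small steps.

Call:
step_arm --commands '[{"dx":0,"dy":0,"dz":0.002,"roll":0},{"dx":0,"dy":0,"dz":0.004,"roll":0},{"dx":0,"dy":0,"dz":0.005,"roll":0},{"dx":0,"dy":0,"dz":0.005,"roll":0}]'

```text
time_s: 9.35
ee_pos: [0.5113, 0.0269, 0.1093]
tcp_rot: [[0.014, -1.0, 0.0], [-1.0, -0.014, -0.0], [0.0, -0.0, -1.0]]
contact_force: [-0.7, 0.4, 6.2]
gripper_width: 0.002
```

Call:
step_arm --commands '[{"dx":0,"dy":0,"dz":0.001,"roll":0},{"dx":0,"dy":0,"dz":0.001,"roll":0}]'

```text
time_s: 9.55
ee_pos: [0.5113, 0.0269, 0.1084]
tcp_rot: [[0.014, -1.0, 0.001], [-1.0, -0.014, -0.0], [0.0, -0.001, -1.0]]
contact_force: [-1.0, 0.1, 6.3]
gripper_width: 0.001
```

Call:
step_arm --commands '[{"dx":0,"dy":0,"dz":0.001,"roll":0},{"dx":0,"dy":0,"dz":0.001,"roll":0}]'

```text
time_s: 9.75
ee_pos: [0.5113, 0.0268, 0.108]
tcp_rot: [[0.014, -1.0, 0.001], [-1.0, -0.014, -0.0], [0.0, -0.001, -1.0]]
contact_force: [-3.2, -0.6, 13.4]
gripper_width: -0.001
```

The force jumped to 13 N and the TCP stalled, so the key is on its stop. I'll hold a moment and check everything.

Call:
step_arm --commands '[{"dx":0,"dy":0,"dz":0,"roll":0},{"dx":0,"dy":0,"dz":0,"roll":0},{"dx":0,"dy":0,"dz":0,"roll":0},{"dx":0,"dy":0,"dz":0,"roll":0},{"dx":0,"dy":0,"dz":0,"roll":0}]'

```text
time_s: 10.25
ee_pos: [0.5113, 0.0268, 0.108]
tcp_rot: [[0.014, -1.0, 0.001], [-1.0, -0.014, -0.0], [0.0, -0.001, -1.0]]
contact_force: [-3.0, 0.2, 14.7]
gripper_width: -0.001
```

Run:
```python
from bench import snapshot; import cv2
b=snapshot("side")["color"][190:415,160:460]
cv2.imwrite("pics/p6.png",cv2.resize(b[:,:,::-1],(800,600),interpolation=2))
```

```text
(no output)
```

View pics/p6.png

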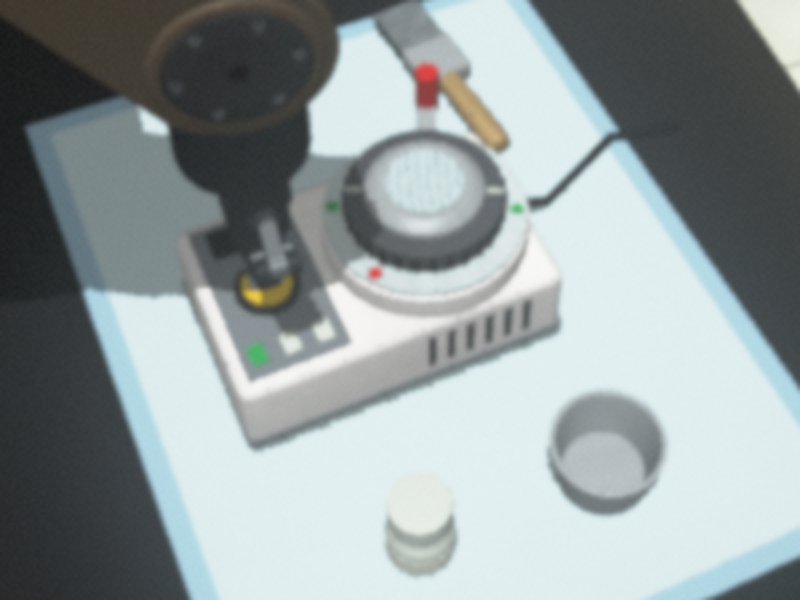

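The key at (267,290) is held down, the ring lines are at the green dots, and the white pot, beaker and brush are undisturbed. The force is steady at about 15 N. Handing in.

```bash
python3 -c "
from bench import robot
print(robot.hand_in()); s=robot.state(); print(s['time_s'],s['ee_pos'],s['contact_force'])"
```

```text
the job is handed in; nothing more can be done
None
the job is handed in; nothing more can be done
```

The ring is locked and the key is held down. I handed the job in at about 10.3 s of the 48 s limit; `hand_in` gives no verdict.

- **Ring:** I turned it clockwise by the lever, with the jaws loosely around the post, until it reached its stop. There the force rose to about 17 N and the arm stalled. The white lines then matched the green dots to 0.3°, within what I can measure. A rougher check from the knob's position put the lever about 1.5° short of home, which is also within camera error.
- **Key:** I pressed it after the ring was home, with the fingers shut. It started to move at about 3 N and went down about 7 to 8 mm to its stop. I was holding it at a steady 13–15 N at hand-in, above the 7 N needed and well below 40 N.
- **Other items:** In the last picture the white pot, beaker and brush were where they started. The arm hid the blue pot in that picture. It was in place in earlier ones, and the arm stayed well above it throughout.

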